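# Put the enamelled vase in the dust case

## Robot

A 6-joint arm with a two-finger parallel gripper is mounted at the origin on the work surface. World frame = base frame: x ahead of the robot, y to its left, z up, the work surface at z = 0. Lengths are in mm, angles in degrees, forces in N, time in s.
With the tool pointing down it reaches from about 350 to 800 mm from the base axis. Payload 7.3 kg.
Tool frame: the origin (TCP) lies midway between the tips of the shut fingers; the grasp point (between the pads) lies 19 mm behind it (manip.grip_depth is the distance from the TCP to the grasp point, in mm); z points along the fingers, y is the line along which they close (so a half turn about z gives the same grasp; the last joint's range is limited). The gripper opens to 85 mm and grips with 20 to 120 N. Pads are 22 mm wide; open, the fingers measure 114 mm over their backs; the gripper's body (76 mm by 85 mm) begins 54 mm behind the grasp point. The pads swing forward as they close: fully open they stand 13 mm farther back than shut.
Start: joints at [-75.057, 19.595, 87.324, -0, 73.075, -8.365], TCP at [207.752, -482.166, 231.322] pointing down, gripper open.
Joint ranges: [-145.02, 145.02], [-44.19, 115.74], [2.07, 154.8], [-57.11, 237.11], [16.16, 152.29], [-177.93, 177.93]. Speed limits (degrees/s): [147.25, 147.25, 180, 180, 180, 180].

## Interface

Orientations are given as a 3x3 rotation matrix whose columns are the frame's x, y, z axes.
In Python, from cell import manip, get_image, finder gives the robot as it stands.
- The arm moves only by the tool play_rows, never from a script. Its argument "steps" is a list that holds one entry, the list of rows, each a list of 5 numbers: the opening, from -1 (shut) to 1 (fully open), then the shift along the tool's x, y, z in cm, then the turn about the tool's z in degrees. A call has 1 to 8 rows; each row is the pose to reach, as a shift and turn from the pose commanded when the call began, along the tool's axes at that moment; what a row does not reach only later rows make up. A row lasts 1/12 s, in which the tool goes at most 41.7 mm and 7.16 degrees, less where a joint would pass 70% of its speed; a pose out of reach is approached as far as the arm can. A call with a gripper value outside its range is refused whole. The fingers move at their own pace and stop on an object; "grip_force" is the grip in N (left out, the last holds). Time passes only in rows, so rows that repeat a pose let the fingers close. It gives the time, the measured TCP pose, the force, the opening and the grip force at its end, in the units of the state.
- manip.sense(): the state, without advancing time (a new reading comes with each control period).
- get_image(name): name is "scene" or "side" or "wrist"; returns a dict with "frame" (384x512x3 uint8, red, green, blue), "fx", "fy", "cx", "cy" (pixels), "R" (3x3) and "t" (3): a world point X has camera coordinates R X + t. Camera axes: x right, y down, z forward; pixel columns grow to the right and rows downward; lengths in mm; the calibration is good to about 2 mm. The wrist camera is an equidistant fisheye: a pixel r from the principal point sees the ray r / f radians off the axis. A picture is of the moment at which its call begins. There is no depth.
- manip.finish_job(): hands the job in; it is judged then, once.
Trained networks look in a picture, given as the dict that the camera call returned (one of the last four; its "shot" number tells which), for a name from the list of things; names that differ only in an ending like _2 or _b are one class to them, and where a whole thing is asked for, a point or a joint stands for the part that bears it (a point fixed in the world has none). Each returns a list of dicts, best first, with "p" (0 to 1); they miss things now and then, are a little off and sometimes report something else, mostly with a low value. They report only what shows in the picture. A call takes as long as a camera call.
- finder.search_frame(name, picture): "at" ([column, row] in pixels, amid what is visible of it).
- finder.outline_of(name, picture): "region" (384x512 bool, what is visible of it) and "at" ([column, row] in pixels, amid what is visible of it).
The state is a dict: "clock": time; "joint_positions": joint angles; "joint_vel": joint speeds; "joint_torque": joint torques, N m; "eef_pos": TCP position; "tool_rot": TCP orientation; "wrist_force": force on the tool from outside, world axes, zero at the start; "moment": the same for the moment, N m; "grip_width": finger opening in mm; "grip_force": force on a finger pad.
Only numpy, scipy, OpenCV 4.12 (cv2) and the standard library are available. Lean on these libraries where they do the work, as an engineer would, in place of code of your own. Each camera call takes 0.05 s, during which the arm holds its last target. There are 200 camera calls.

## Task

Slide the clear roof door of the dust case open and stand the turquoise enamelled vase upright on the round cork pad inside, its foot wholly on the pad: set it down gently, do not let it drop or tip it over. Then slide the door fully shut again. Leave everything else on the bench and in the case where it is.

Things in the scene. Friction and masses are not known exactly. Their poses are not given: they have to be found in the camera images.
- case: Clear-walled dust case fixed to the bench, 360 long (its x, away from the robot at yaw 0) by 220 wide (y), walls 6 thick. Origin: centre of its underside. Rails along its long sides: tops 152 above the bench. Base board 8 thick. The near half of its roof is the opening, x -173 to -5, y -101 to +101; the far half has a fixed clear roof, top at 138.
- door (a joint): Roof door position in m: 0 = fully shut over the opening, 0.165 = fully open, slid along the case's +x over the fixed roof. Starts shut or a little ajar, stays where left; sliding takes about 2 N. A clear sheet 176 (x) by 200 (y) by 5 thick with an orange border, underside 143.5 and top 148.5 above the bench.
- door_handle (a point): Top centre of the door's black upright handle fin, 188.5 above the bench; moves with the door. The fin stands at the middle of the door: 12 thick along the case's x, 60 wide along the case's y, 40 tall. Axes as the case's.
- pad (a point): Centre of the top face of the round cork pad (90 across, 4 thick) on the case's base board, under the opening; 12 above the bench. Axes as the case's; fixed to the case at its x -92, y 0.
- vase: The turquoise enamelled vase with coloured flowers and brass foot and lip, 120 tall, about 0.25 kg, loose on the bench, round about its z. Origin: centre of its underside. Foot 48 across, belly 66 across at height 40, straight neck 24 across from height 73 to 110, lip 33 across at the top.
- copper_vase: A bare copper vase of the same shape and size as the turquoise one, loose on the bench, not to be moved. Origin: centre of its underside.
- jar: A cobalt-blue lidded jar, 64 across, 84 tall, standing in the far half of the case under the fixed roof, not to be moved. Origin: centre of its underside.
- steel_bowl: Steel bowl, 110 across, 50 tall, loose on the bench. Origin: centre of its underside.
- white_bowl: White bowl, 100 across, 45 tall, loose on the bench. Origin: centre of its underside.
- yellow_bowl: Pale yellow bowl, 90 across, 45 tall, loose on the bench. Origin: centre of its underside.
- brush: Brush, 190 long, lying on the bench along its x. Origin: centre of its underside.
- sprayer: Green bottle, 70 across, 160 tall, loose on the bench. Origin: centre of its underside.

How it is judged (in metres and radians):
On the way, in this order (a step that is already met when the one before it is completed fails the run):
1. the roof door has been slid open by at least 110 mm (value of joint door above 0.11 m), for 0.2 s.
2. the turquoise vase stands released and at rest upright on the cork pad (horizontal distance between vase and pad below 0.025 m and z of vase in the frame of pad between -0.004 and 0.005 m and angle between vase's own z axis and vertical below 0.1 rad and linear speed of vase below 0.02 m/s and contact force between vase and the fingers below 0.1 N), for 0.2 s.
At the end, for the whole second after the job is handed in: The turquoise vase stands released, at rest and upright (within 0.1 rad) on the cork pad, its axis within 25 mm of the pad's centre, and the roof door is shut to within 5 mm (all of step 2 and value of joint door below 0.005 m); the robot touches nothing.
It fails at once if the vase is tipped by more than 0.6 rad (angle between vase's own z axis and vertical above 0.6 rad).
It fails at once if the vase falls freely: faster than 0.5 m/s (a drop of over about 13 mm) with the fingers off it (linear speed of vase above 0.5 m/s and contact force between vase and the fingers below 0.1 N).
It fails at once if another thing on the bench or in the case is shifted by more than 30 mm (distance of any of copper_vase, jar, steel_bowl, white_bowl, yellow_bowl, brush, sprayer from where it was at the start of the episode above 0.03 m).
It fails at once if a standing bystander is tipped by more than 0.5 rad (angle between any of copper_vase, jar, steel_bowl, white_bowl, yellow_bowl, sprayer's own z axis and vertical above 0.5 rad).
It also fails if it takes over 66 s, if anything falls off the work surface, if the arm or the gripper's body presses on something with over 40 N, if the wrist force passes 120 N, or if a joint passes its speed limit or range.

## Working session

There is one attempt and no reset: what is moved stays moved. The work goes in short steps, Python scripts to look and compute and a tool call to move; the robot and the scene stay as the last step left them, time stands still between calls to the robot, and variables do not carry over. Pictures are saved under pics/ and viewed, at most 11 in all, crops included, and the job is handed in when it is done.

Besides the shell and the picture viewer there is one more tool, called after "Request:" by a JSON object that holds its "fn" and its "kwargs", one argument or row to a line. play_rows: Moves the arm, as the interface text tells. Its arguments: {"type":"object","properties":{"steps":{"type":"array"},"grip_force":{"type":"number"}},"required":["steps"]}

```bash
mkdir -p pics
cat > h.py <<'E'
import numpy as np, cv2
from cell import manip, get_image, finder
def save(p,n): cv2.imwrite('pics/'+n,cv2.cvtColor(p['frame'],cv2.COLOR_RGB2BGR))
def ray(p,uv):
    R=np.array(p['R']);t=np.array(p['t'])
    d=np.array([(uv[0]-p['cx'])/p['fx'],(uv[1]-p['cy'])/p['fy'],1.])
    return -R.T@t, R.T@d
def atz(p,uv,z):
    c,d=ray(p,uv); return c+d*(z-c[2])/d[2]
def tri(ps,uvs):
    A=np.zeros((3,3));b=np.zeros(3)
    for p,uv in zip(ps,uvs):
        c,d=ray(p,uv);d=d/np.linalg.norm(d);M=np.eye(3)-np.outer(d,d);A+=M;b+=M@c
    return np.linalg.solve(A,b)
def proj(p,X):
    x=np.array(p['R'])@np.array(X,float)+np.array(p['t']);return [p['fx']*x[0]/x[2]+p['cx'],p['fy']*x[1]/x[2]+p['cy']]
E
python3 - <<'E'
from h import *
ps=[get_image(n) for n in('scene','side')]
for p,n in zip(ps,('scene','side')):
    save(p,n+'0.png'); print(n,ray(p,(256,192)))
    for k in 'case door_handle door pad vase copper_vase jar steel_bowl white_bowl yellow_bowl brush sprayer'.split():
        r=finder.search_frame(k,p)
        print(k,[(np.round(q['at']),round(q['p'],2)) for q in r[:2]])
s=manip.sense();print(s['clock'],s['eef_pos'],np.round(s['tool_rot'],3))
im=np.hstack([cv2.imread('pics/scene0.png'),cv2.imread('pics/side0.png')])
E
```

```text
scene (array([ 659.88210215,  713.33407128, 1049.31399473]), array([-0.14553948, -0.60457921, -0.7831518 ]))
case [(array([228., 196.]), 0.55), (array([204., 151.]), 0.45)]
door_handle [(array([243., 176.]), 0.59), (array([246., 140.]), 0.33)]
door [(array([241., 182.]), 0.84)]
pad []
vase [(array([247., 137.]), 0.61)]
copper_vase [(array([295., 305.]), 0.68), (array([247., 138.]), 0.41)]
jar []
steel_bowl [(array([203., 147.]), 0.89)]
white_bowl [(array([231., 317.]), 0.81), (array([244., 178.]), 0.64)]
yellow_bowl [(array([227., 119.]), 0.76)]
brush [(array([356., 294.]), 0.83)]
sprayer [(array([273., 355.]), 0.79)]
side (array([ -69.83899079,  661.03047474, 1261.84811074]), array([ 0.4081937 , -0.44673433, -0.79630776]))
case [(array([257., 178.]), 0.71)]
door_handle [(array([271., 171.]), 0.95)]
door []
pad [(array([256., 179.]), 0.69)]
vase [(array([336., 159.]), 0.78)]
copper_vase [(array([189., 286.]), 0.59)]
jar [(array([137., 293.]), 0.57)]
steel_bowl [(array([295., 134.]), 0.67)]
white_bowl [(array([151., 248.]), 0.64)]
yellow_bowl [(array([345., 126.]), 0.85)]
brush [(array([255., 178.]), 0.61), (array([233., 333.]), 0.55)]
sprayer [(array([133., 292.]), 0.57)]
1.3 [ 207.7602382  -482.18999728  231.3480872 ] [[ 0.918  0.396  0.   ]
 [ 0.396 -0.918 -0.   ]
 [-0.     0.    -1.   ]]
```

View pics/scene0.png

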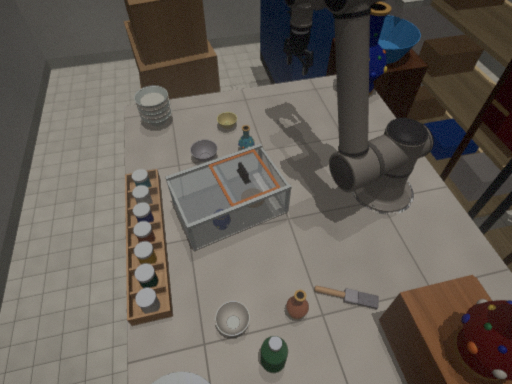

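View pics/side0.png

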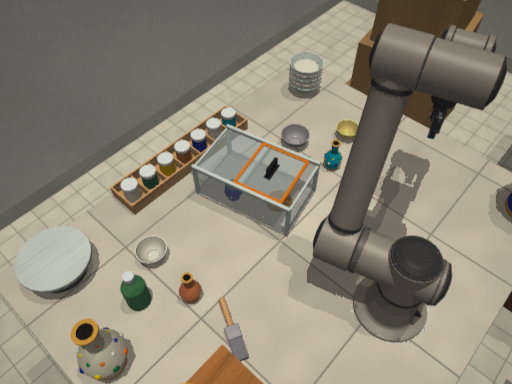

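Scene view: vase at about (247,138) beside the case, handle fin at (243,174), copper vase at (297,305). In the side view the vase is at (333,157) and the fin at (272,168). I'll zoom in on the case corners next.

Run:
```python
import cv2,numpy as np
a=cv2.imread('pics/scene0.png')[115:255,160:293];b=cv2.imread('pics/side0.png')[110:250,190:323]
f=lambda i:cv2.resize(i,None,fx=3,fy=3,interpolation=cv2.INTER_CUBIC)
def g(i,x0,y0):
    i=f(i)
    for x in range(0,133,10): cv2.line(i,(x*3,0),(x*3,6 if x%50 else 14),(255,255,0),1)
    for y in range(0,140,10): cv2.line(i,(0,y*3),(6,y*3),(255,255,0),1)
    return i
cv2.imwrite('pics/crop.png',np.hstack([g(a,0,0),g(b,0,0)]))
```

```text
(no output)
```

View pics/crop.png

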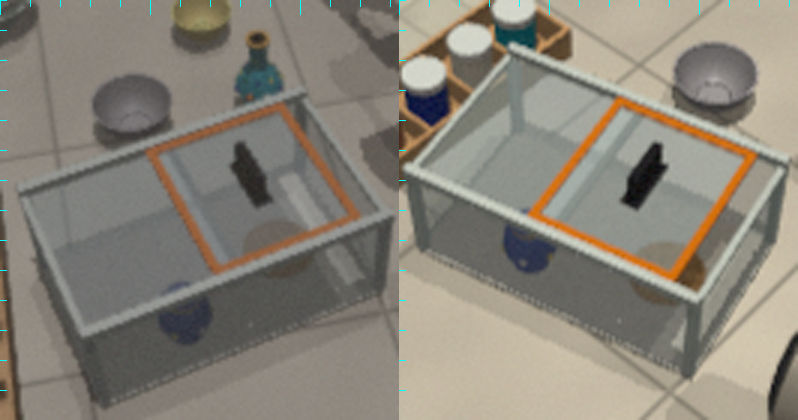

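```bash
cat > fit.py <<'E'
from h import *
from scipy.optimize import least_squares
ps=[get_image(n) for n in('scene','side')]
C=[(-180,-110),(-180,110),(180,110),(180,-110)]
obs=[[(261,145.7),(291,185.7),(187.7,226),(166.7,177.3)],[(320,164.3),(289.7,209),(192.7,166.7),(228,125.7)]]
def pt(q,x,y,z):
    c,s=np.cos(q[2]),np.sin(q[2]); return [q[0]+c*x-s*y,q[1]+s*x+c*y,z]
f=lambda q:np.ravel([[np.subtract(proj(p,pt(q,x,y,152)),o) for (x,y),o in zip(C,ob)] for p,ob in zip(ps,obs)])
r=least_squares(f,[550,-50,0]);q=r.x
print('case',q[:2],np.degrees(q[2]),'res',np.round(r.fun,1).reshape(2,-1))
for p,n in zip(ps,('scene','side')):
    for k in('door_handle','vase','jar'):
        o=finder.outline_of(k,p)
        for w in o[:2]:
            m=w['region'];v,u=np.where(m)
            if len(v): print(n,k,round(w['p'],2),u.min(),u.max(),v.min(),v.max(),m.sum(),np.round([u.mean(),v.mean()],1))
print('handle pred shut',[np.round(proj(p,pt(q,-89,0,168)),1) for p in ps], 'open50',[np.round(proj(p,pt(q,-39,0,168)),1) for p in ps])
print('pad',pt(q,-92,0,12),'jar pix')
w=[(246,127.7),(335,144)]
print('vase top',tri(ps,w),[atz(p,x,120) for p,x in zip(ps,w)])
a=cv2.cvtColor(ps[1]['frame'][135:175,310:360],cv2.COLOR_RGB2BGR);b=cv2.cvtColor(ps[0]['frame'][118:158,222:272],cv2.COLOR_RGB2BGR)
cv2.imwrite('pics/v.png',cv2.resize(np.hstack([b,a]),None,fx=8,fy=8,interpolation=cv2.INTER_CUBIC))
E
python3 fit.py
```

```text
case [573.02518071 -45.06766474] 12.543061444430291 res [[ 0.5 -2.   0.8  0.1 -0.5  0.8 -1.3 -0.3]
 [ 1.  -0.9  0.6  2.4 -1.1 -0.6 -0.4 -0.9]]
scene door_handle 0.84 209 279 150 206 2395 [243.  177.4]
scene vase 0.62 239 253 126 149 219 [245.6 139. ]
side door_handle 0.86 234 307 143 201 2516 [271.7 171.5]
side vase 0.89 324 341 139 169 371 [333.1 155.7]
side vase 0.57 281 309 123 147 539 [295.1 134.9]
handle pred shut [array([252. , 169.3]), array([280.9, 172.1])] open50 [array([238.4, 174.2]), array([267.1, 166.1])]
pad [np.float64(483.22093889901146), np.float64(-65.04760849012095), 12] jar pix
vase top [ 451.07596276 -316.12645297  126.60552135] [array([ 449.68201407, -325.01420797,  120.        ]), array([ 453.50879751, -320.48344379,  120.        ])]
```

View pics/v.png

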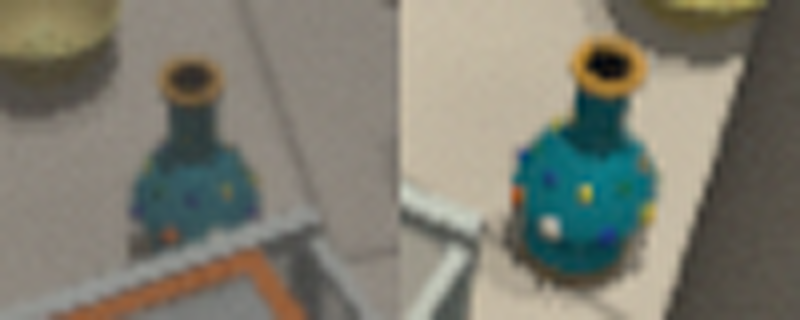

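The lip centre is at (245.9,128.1) in the scene view and (336.1,143.4) in the side view. The vase stands upright beside the case's near −y corner.

```bash
cat >> h.py <<'E'
def plan(tgt,head=None):
    """tgt TCP world mm, head: heading deg of tool y (mod 180)"""
    s=manip.sense();R=np.array(s['tool_rot']);d=R.T@(np.array(tgt)-np.array(s['eef_pos']))
    h=np.degrees(np.arctan2(R[1,1],R[0,1])); t=0
    if head is not None: t=-((head-h+90)%180-90)
    print('t',s['clock'],'pos',np.round(s['eef_pos'],1),'hy',round(h,2),'j6',np.round(s['joint_positions'][5],1),'-> cm',np.round(d/10,2),'turn',round(t,1),'F',np.round(s['wrist_force'],1),'w',s['grip_width'],s['grip_force'])
E
python3 - <<'E'
from h import *
ps=[get_image(n) for n in('scene','side')]
w=[(245.9,128.1),(336.1,143.4)]
print('vase',[np.round(atz(p,x,120),1) for p,x in zip(ps,w)],tri(ps,w))
fin=[(243.7,173.7),(272,169)]
print('fin',[np.round(atz(p,x,168.5),1) for p,x in zip(ps,fin)],tri(ps,fin))
print('door',[np.round(atz(p,x,150),1) for p,x in zip(ps,[(243,177.4),(271.7,171.5)])])
# door corners (orange outer) scene/side crops
dc=[[(290,103),(360,213),(217,273),(150,152)],[(757,154),(675,280),(530,212),(616,98)]]
for (a,b) in zip(*dc):
    u=[(a[0]/3+160,a[1]/3+115),((b[0]-399)/3+190,b[1]/3+110)]
    print('dc',[np.round(atz(p,x,148.5)[:2],1) for p,x in zip(ps,u)])
plan([512,-58,260],12.5)
E
```

```text
vase [array([ 450.6, -322.8,  120. ]), array([ 452.4, -325.4,  120. ])] [ 451.02692826 -322.64246771  121.58988528]
fin [array([517.5, -51.3, 168.5]), array([515. , -54.7, 168.5])] [516.89903357 -56.58103702 163.85208499]
door [array([520.3, -51.8, 150. ]), array([518.6, -58.2, 150. ])]
dc [array([ 444.2, -171.2]), array([ 456.5, -175.5])]
dc [array([410. ,  12.1]), array([412.8,  15.1])]
dc [array([578.,  55.]), array([583.8,  50.8])]
dc [array([ 619.2, -132.1]), array([ 627.1, -134. ])]
t 1.8 pos [ 207.8 -482.2  231.3] hy -66.69 j6 -8.4 -> cm [ 44.72 -26.91  -2.87] turn -79.2 F [-0.  -0.4 -0.1] w 85.18476491757436 0.0
```

Request:
{"fn": "play_rows", "kwargs": {
  "steps": [
    [[1, 3, -1.8, -0.5, -5], [1, 7, -4.2, -1, -12], [1, 11, -6.6, -1.5, -19], [1, 15, -9, -2, -26], [1, 19, -11.4, -2.5, -33], [1, 23, -13.8, -2.9, -40], [1, 26, -15.6, -2.9, -47], [1, 28, -17, -2.9, -52]]
  ]
}}

```text
clock: 2.47
eef_pos: [397.5, -215.4, 260.9]
tool_rot: [[0.248, 0.969, 0.001], [0.969, -0.248, -0.001], [-0.001, 0.001, -1.0]]
wrist_force: [0.0, 0.4, -0.3]
grip_width: 85.1
grip_force: 0.0
```

Run:
```python
from h import *
plan([512,-58,260],12.8)
```

```text
t 2.4667 pos [ 397.5 -215.4  260.9] hy -14.36 j6 -23.8 -> cm [18.09  7.19  0.09] turn -27.2 F [ 0.   0.4 -0.3] w 85.13684796568688 0.0
```

Request:
{"fn": "play_rows", "kwargs": {
  "steps": [
    [[1, 3.5, 1.4, 0, -6], [1, 7, 2.8, 0, -12], [1, 10.5, 4.2, 0, -18], [1, 14, 5.6, 0, -24], [1, 17, 6.8, 0, -27.2], [1, 18.1, 7.2, 0, -27.2], [1, 18.1, 7.2, 0, -27.2]]
  ]
}}

```text
clock: 3.05
eef_pos: [513.0, -58.0, 259.9]
tool_rot: [[-0.219, 0.976, -0.0], [0.976, 0.219, 0.0], [0.0, 0.0, -1.0]]
wrist_force: [-0.4, 0.4, 0.2]
grip_width: 85.4
grip_force: 0.0
```

```bash
cat >> h.py <<'E'
def wproj(p,X):
    x=np.array(p['R'])@np.array(X,float)+np.array(p['t']);r=np.hypot(x[0],x[1]);th=np.arctan2(r,x[2]);return np.array([p['cx']+p['fx']*th*x[0]/r,p['cy']+p['fy']*th*x[1]/r])
def watz(p,uv,z):
    a=np.array([(uv[0]-p['cx'])/p['fx'],(uv[1]-p['cy'])/p['fy']]);th=np.hypot(*a)
    d=np.append(a/th*np.sin(th),np.cos(th));R=np.array(p['R']);c=-R.T@np.array(p['t']);d=R.T@d;return c+d*(z-c[2])/d[2]
E
python3 - <<'E'
from h import *
p=get_image('wrist');save(p,'w1.png');print(p['fx'],p['cx'],p['cy'],np.round(p['R'],2),-np.array(p['R']).T@p['t'])
np.savez('w1.npz',**{k:np.array(v) for k,v in p.items()})
plan([512,-58,260],12.8)
E
```

```text
297.3186396354542 255.54905684082198 192.62160436652297 [[ 0.98  0.22  0.  ]
 [ 0.21 -0.93  0.3 ]
 [ 0.06 -0.29 -0.96]] [497.96653223  16.1723863  402.7354518 ]
t 3.1 pos [512.2 -59.5 260. ] hy 12.59 j6 -27.7 -> cm [ 0.15  0.02 -0.  ] turn -0.2 F [-0.1 -0.   0.2] w 85.47322226475451 0.0
```

View pics/w1.png

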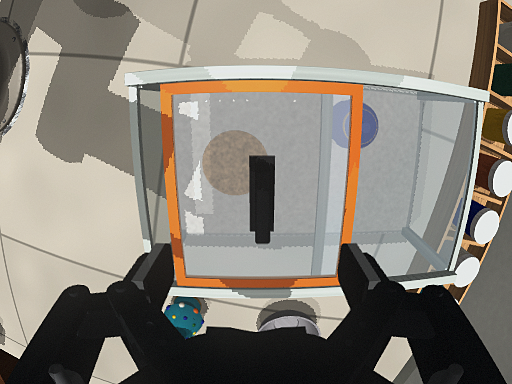

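The wrist view shows the fin (columns 249–274, rows 156–243), the pad at about (236,162) through the door, the jar at (354,125), and the vase at (184,315).

Run:
```python
from h import *
d=dict(np.load('w1.npz'));p=d
print('pad',watz(p,(235.5,162.5),12))
print('railNy+',watz(p,(127,73),152),'railFy+',watz(p,(488,100),152))
for uv in[(161,85),(363,85),(346,284),(177,285)]: print('door c',np.round(watz(p,uv,148.5)[:2],1))
yaw=np.radians(12.8);ex=np.array([np.cos(yaw),np.sin(yaw)]);ey=np.array([-ex[1],ex[0]])
im=cv2.cvtColor(p['frame'],cv2.COLOR_RGB2BGR);S=6
cr=cv2.resize(im[145:250,215:310],None,fx=S,fy=S,interpolation=cv2.INTER_CUBIC)
for z,col in((188.5,(0,0,255)),(148.5,(0,255,0))):
    pts=[((wproj(p,np.append(np.array([516,-55])+ex*a+ey*b,z))-[215,145]+.5)*S).astype(int) for a,b in((-6,-30),(6,-30),(6,30),(-6,30))]
    cv2.polylines(cr,[np.array(pts)],True,col,1)
cv2.imwrite('pics/finz.png',cr[:600])
```

```text
pad [489.03013303 -66.62750257  12.        ]
railNy+ [380.78711784  22.89237112 152.        ] railFy+ [728.88264195  91.82074598 152.        ]
door c [413.9  16.6]
door c [585.3  56.1]
door c [ 631.4 -138.9]
door c [ 456.7 -178.5]
```

View pics/finz.png

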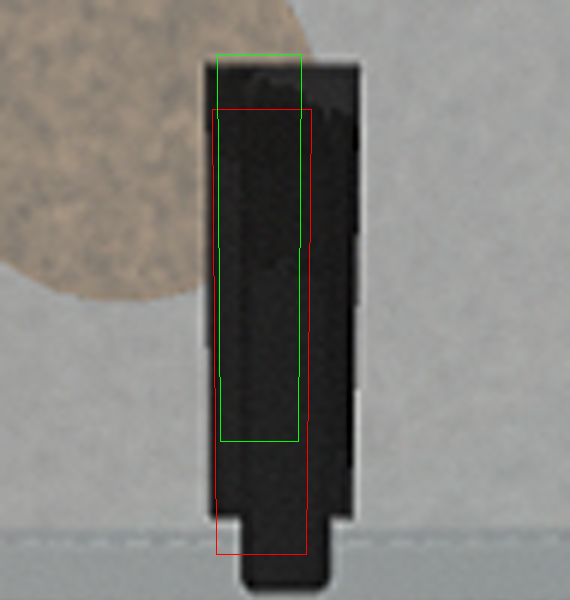

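Run:
```python
from h import *
plan([520,-59,160],12.9)
```

```text
t 3.1 pos [512.2 -59.5 260. ] hy 12.59 j6 -27.7 -> cm [-0.12  0.78 10.  ] turn -0.3 F [-0.1 -0.   0.2] w 85.47322226475451 0.0
```

Request:
{"fn": "play_rows", "kwargs": {
  "steps": [
    [[1, -0.1, 0.8, 2, -0.3], [1, -0.1, 0.8, 4.5, -0.3], [1, -0.1, 0.8, 7, -0.3], [1, -0.1, 0.8, 9, -0.3], [1, -0.1, 0.8, 10, -0.3], [1, -0.1, 0.8, 10, -0.3]]
  ]
}}

```text
clock: 3.6
eef_pos: [518.3, -60.4, 158.4]
tool_rot: [[-0.219, 0.976, -0.004], [0.976, 0.219, 0.001], [0.002, -0.004, -1.0]]
wrist_force: [-0.7, 0.6, 0.1]
grip_width: 84.8
grip_force: 0.0
```

Request:
{"fn": "play_rows", "kwargs": {
  "steps": [
    [[-1, 0, 0, 0, 0], [-1, 0, 0, 0, 0], [-1, 0, 0, 0, 0], [-1, 0, 0, 0, 0], [-1, 0, 0, 0, 0], [-1, 0, 0, 0, 0], [-1, 0, 0, 0, 0], [-1, 0, 0, 0, 0]]
  ],
  "grip_force": 20
}}

```text
clock: 4.27
eef_pos: [520.2, -59.5, 160.8]
tool_rot: [[-0.222, 0.975, 0.001], [0.975, 0.222, -0.0], [-0.0, 0.0, -1.0]]
wrist_force: [-1.5, -0.5, 5.1]
grip_width: 11.6
grip_force: 24.1
```

Run:
```python
from h import *
plan([520,-59,160],12.9)
```

```text
t 4.2667 pos [520.2 -59.5 160.8] hy 12.81 j6 -27.7 -> cm [ 0.05 -0.01  0.08] turn -0.1 F [-1.5 -0.5  5.1] w 11.585838476235997 24.13262039422989
```

Request:
{"fn": "play_rows", "kwargs": {
  "steps": [
    [[-1, 0, 1, 0, 0], [-1, 0, 2.5, 0, 0], [-1, 0, 4.5, 0, 0], [-1, 0, 6.5, 0, 0], [-1, 0, 8.5, 0, 0], [-1, 0, 10.5, 0, 0], [-1, 0, 12, 0, 0], [-1, 0, 12.5, 0, 0]]
  ]
}}

```text
clock: 4.93
eef_pos: [643.9, -31.6, 160.8]
tool_rot: [[-0.222, 0.975, 0.002], [0.975, 0.222, -0.001], [-0.001, 0.002, -1.0]]
wrist_force: [-1.9, -1.7, 6.1]
grip_width: 11.7
grip_force: 24.4
```

Request:
{"fn": "play_rows", "kwargs": {
  "steps": [
    [[-1, 0, 0, 0, 0], [-1, 0, 0, 0, 0], [-1, 0, 0, 0, 0], [1, 0, 0, 0, 0], [1, 0, 0, 0, 0], [1, 0, 0, 0, 0], [1, 0, 0, 0, 0]]
  ]
}}

```text
clock: 5.52
eef_pos: [641.4, -31.6, 159.8]
tool_rot: [[-0.222, 0.975, -0.001], [0.975, 0.222, 0.0], [0.0, -0.001, -1.0]]
wrist_force: [0.2, -0.3, 0.0]
grip_width: 59.7
grip_force: 0.0
```

Run:
```python
from h import *
plan([451.5,-324,250],0)
for n in('scene','side'):
    p=get_image(n); o=finder.outline_of('vase',p)
    print(n,[(round(w['p'],2),np.round(w['at'])) for w in o])
    if n=='side': save(p,'s2.png')
```

```text
t 5.5167 pos [641.4 -31.6 159.8] hy 12.81 j6 -22.5 -> cm [-24.29 -25.01  -9.  ] turn 12.8 F [ 0.2 -0.3  0. ] w 59.697060791442816 0.0
scene [(0.56, array([248., 137.])), (0.55, array([275., 354.])), (0.5, array([355., 293.]))]
side [(0.9, array([335., 157.]))]
```

Request:
{"fn": "play_rows", "kwargs": {
  "steps": [
    [[1, 0, 0, -3, 0], [1, 0, 0, -6.5, 0], [1, -2, -2, -9, 0], [1, -4.5, -4.6, -9, 0], [1, -7, -7.2, -9, 0], [1, -9.7, -10, -9, 0], [1, -12.5, -12.8, -9, 0], [1, -15.3, -15.6, -9, 0]]
  ]
}}

```text
clock: 6.38
eef_pos: [522.5, -216.6, 250.5]
tool_rot: [[-0.222, 0.975, 0.0], [0.975, 0.222, -0.0], [-0.0, 0.0, -1.0]]
wrist_force: [1.1, -0.2, 0.1]
grip_width: 85.5
grip_force: 0.0
```

Run:
```python
from h import *
plan([451.5,-324,250])
```

```text
t 6.3833 pos [ 522.5 -216.6  250.5] hy 12.84 j6 -43.1 -> cm [-8.89 -9.31  0.05] turn 0 F [ 1.1 -0.2  0.1] w 85.53557157453479 0.0
```

Request:
{"fn": "play_rows", "kwargs": {
  "steps": [
    [[1, -2.5, -2.6, 0, 0], [1, -5, -5.2, 0, 0], [1, -7.2, -7.5, 0, 0], [1, -8.4, -8.8, 0, 0], [1, -8.9, -9.3, 0, 0], [1, -8.9, -9.3, 0, 0], [1, -8.9, -9.3, 0, 0]]
  ]
}}

```text
clock: 6.97
eef_pos: [453.1, -322.4, 250.3]
tool_rot: [[-0.221, 0.975, 0.0], [0.975, 0.221, 0.0], [0.0, 0.0, -1.0]]
wrist_force: [-0.4, 0.3, 0.5]
grip_width: 85.6
grip_force: 0.0
```

Run:
```python
from h import *
p=get_image('wrist');save(p,'w2.png')
plan([451.5,-324,250])
print('pred lip',wproj(p,[451.5,-324,120]))
im=cv2.cvtColor(p['frame'],cv2.COLOR_RGB2BGR)
th=np.linspace(0,6.28,40)
for z,r in((120,16.5),(40,33)):
    cv2.polylines(im,[np.array([wproj(p,[451.5+r*np.cos(a),-324+r*np.sin(a),z]) for a in th]).round().astype(int)],True,(0,0,255),1)
cv2.imwrite('pics/w2o.png',cv2.resize(im[100:350,130:380],None,fx=2.4,fy=2.4))
```

```text
t 7.0167 pos [ 453.4 -321.9  250.3] hy 12.86 j6 -56.1 -> cm [-0.16 -0.24  0.03] turn 0 F [-0.3 -0.  -0.2] w 85.61501977884238 0.0
pred lip [251.81208008 184.89087365]
```

View pics/w2o.png

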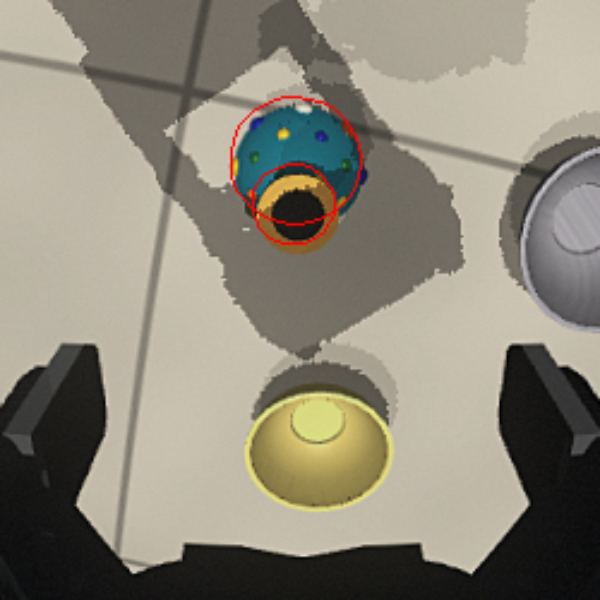

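The lip in the wrist view is about 3 mm right of and below the prediction, so I take the vase at (454,-326.5). The yellow and steel bowls are low and clear of the fingers.

Run:
```python
from h import *
plan([454,-326.5,74],12.86)
```

```text
t 7.0167 pos [ 453.4 -321.9  250.3] hy 12.86 j6 -56.1 -> cm [-0.47 -0.05 17.63] turn -0.0 F [-0.3 -0.  -0.2] w 85.61501977884238 0.0
```

Request:
{"fn": "play_rows", "kwargs": {
  "steps": [
    [[1, -0.4, 0, 2, 0], [1, -0.4, 0, 5, 0], [1, -0.4, 0, 8, 0], [1, -0.4, 0, 11, 0], [1, -0.4, 0, 14, 0], [1, -0.4, 0, 16.4, 0], [1, -0.4, 0, 17.6, 0], [1, -0.4, 0, 17.6, 0]]
  ]
}}

```text
clock: 7.68
eef_pos: [453.2, -324.0, 71.2]
tool_rot: [[-0.224, 0.975, -0.004], [0.975, 0.224, 0.004], [0.005, -0.003, -1.0]]
wrist_force: [-0.0, -0.1, 0.4]
grip_width: 85.3
grip_force: 0.0
```

Request:
{"fn": "play_rows", "kwargs": {
  "steps": [
    [[-1, 0, 0, 0, 0], [-1, 0, 0, 0, 0], [-1, 0, 0, 0, 0], [-1, 0, 0, 0, 0], [-1, 0, 0, 0, 0], [-1, 0, 0, 0, 0], [-1, 0, 0, 0, 0], [-1, 0, 0, 0, 0]]
  ],
  "grip_force": 30
}}

```text
clock: 8.35
eef_pos: [454.0, -327.4, 75.4]
tool_rot: [[-0.222, 0.975, 0.001], [0.975, 0.222, -0.002], [-0.002, 0.001, -1.0]]
wrist_force: [-0.1, -0.3, 6.2]
grip_width: 26.9
grip_force: 29.1
```

Run:
```python
from h import *
plan([454,-326.5,255],12.86)
```

```text
t 8.35 pos [ 454.  -327.4   75.4] hy 12.8 j6 -56.4 -> cm [  0.06   0.04 -17.96] turn -0.1 F [-0.1 -0.3  6.2] w 26.934841203417704 29.05777099219449
```

Request:
{"fn": "play_rows", "kwargs": {
  "steps": [
    [[0.2, 0, 0, 0, 0], [0.2, 0, 0, 0, 0], [0.2, 0, 0, -0.8, 0], [0.2, 0, 0, -0.8, 0], [-1, 0, 0, -0.8, 0], [-1, 0, 0, -0.8, 0], [-1, 0, 0, -0.8, 0], [-1, 0, 0, -0.8, 0]]
  ]
}}

```text
clock: 9.02
eef_pos: [453.7, -327.0, 82.6]
tool_rot: [[-0.222, 0.975, 0.0], [0.975, 0.222, -0.001], [-0.001, 0.0, -1.0]]
wrist_force: [-0.3, 0.1, 3.7]
grip_width: 29.9
grip_force: 29.3
```

Request:
{"fn": "play_rows", "kwargs": {
  "steps": [
    [[-1, 0, 0, 0, 0], [-1, 0, 0, 0, 0], [-1, 0, 0, 0, 0]]
  ]
}}

```text
clock: 9.27
eef_pos: [453.8, -327.0, 82.6]
tool_rot: [[-0.222, 0.975, 0.0], [0.975, 0.222, -0.001], [-0.001, 0.0, -1.0]]
wrist_force: [-0.8, 0.4, 6.1]
grip_width: 30.5
grip_force: 29.4
```

Request:
{"fn": "play_rows", "kwargs": {
  "steps": [
    [[0.2, 0, 0, 0, 0], [0.2, 0, 0, 0, 0], [0.2, 0, 0, 0.6, 0], [0.2, 0, 0, 1.15, 0], [0.2, 0, 0, 1.15, 0], [-1, 0, 0, 1.15, 0], [-1, 0, 0, 1.15, 0], [-1, 0, 0, 1.15, 0]]
  ]
}}

```text
clock: 9.93
eef_pos: [453.6, -326.7, 70.6]
tool_rot: [[-0.222, 0.975, -0.0], [0.975, 0.222, 0.0], [0.0, -0.0, -1.0]]
wrist_force: [1.1, -0.1, -2.7]
grip_width: 26.8
grip_force: 28.8
```

Request:
{"fn": "play_rows", "kwargs": {
  "steps": [
    [[-1, 0, 0, 0, 0], [-1, 0, 0, 0, 0], [-1, 0, 0, 0, 0], [-1, 0, 0, 0, 0]]
  ]
}}

```text
clock: 10.27
eef_pos: [453.6, -326.8, 70.7]
tool_rot: [[-0.222, 0.975, -0.0], [0.975, 0.222, 0.0], [0.0, -0.0, -1.0]]
wrist_force: [0.5, 0.4, -2.1]
grip_width: 26.7
grip_force: 28.8
```

Request:
{"fn": "play_rows", "kwargs": {
  "steps": [
    [[-1, 0, 0, -0.3, 0], [-1, 0, 0, -0.8, 0], [-1, 0, 0, -1.5, 0], [-1, 0, 0, -2.5, 0], [-1, 0, 0, -3, 0], [-1, 0, 0, -3, 0], [-1, 0, 0, -3, 0], [-1, 0, 0, -3, 0]]
  ],
  "grip_force": 40
}}

```text
clock: 10.93
eef_pos: [453.6, -326.7, 100.7]
tool_rot: [[-0.222, 0.975, -0.0], [0.975, 0.222, 0.0], [0.0, -0.0, -1.0]]
wrist_force: [-0.4, 0.2, -2.5]
grip_width: 26.5
grip_force: 38.1
```

Run:
```python
from h import *
p=get_image('side');q=get_image('scene')
f=lambda i,a,b:cv2.resize(cv2.cvtColor(i['frame'],cv2.COLOR_RGB2BGR)[a:a+100,b:b+100],None,fx=4,fy=4,interpolation=cv2.INTER_CUBIC)
cv2.imwrite('pics/lift.png',np.hstack([f(p,80,280),f(q,70,200)]))
plan([487,-66,245],12.86)
```

```text
t 11.0333 pos [ 453.5 -326.6  100.4] hy 12.81 j6 -56.4 -> cm [ 24.68   9.04 -14.45] turn -0.1 F [ 0.5 -0.6 -3.2] w 26.254727858329744 38.11929832416354
```

View pics/lift.png

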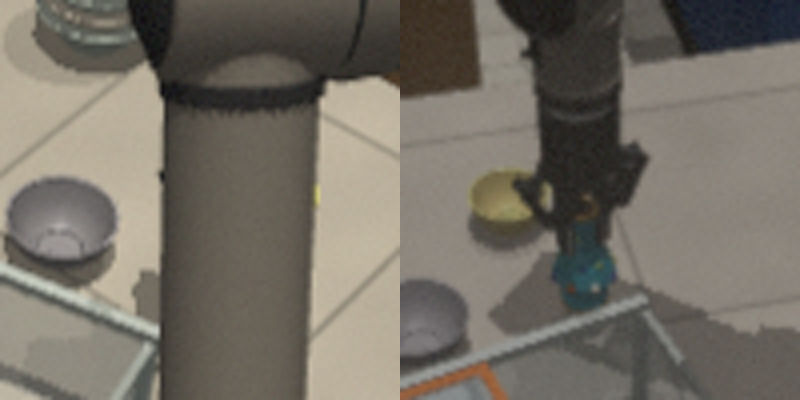

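Vase lifted about 30 mm and hanging upright, with the wrist force at about −2.5 to −3 N, which fits its weight. The scene crop shows it clear of the yellow bowl. Next I raise it and carry it over.

Request:
{"fn": "play_rows", "kwargs": {
  "steps": [
    [[-1, 0, 0, -1, 0], [-1, 0, 0, -3, 0], [-1, 0, 0, -5.5, 0], [-1, 0, 0, -8, 0], [-1, 0, 0, -10.5, 0], [-1, 0, 0, -13, 0], [-1, 0, 0, -14.7, 0], [-1, 0, 0, -15.2, 0]]
  ]
}}

```text
clock: 11.7
eef_pos: [454.6, -327.6, 256.6]
tool_rot: [[-0.222, 0.975, 0.004], [0.975, 0.222, -0.004], [-0.005, 0.003, -1.0]]
wrist_force: [1.6, 0.0, -1.9]
grip_width: 26.3
grip_force: 38.3
```

Run:
```python
from h import *
plan([488.5,-66.5,252],12.86)
```

```text
t 11.7 pos [ 454.6 -327.6  256.6] hy 12.81 j6 -56.4 -> cm [24.71  9.1   0.37] turn -0.0 F [ 1.6  0.  -1.9] w 26.32220380184681 38.26772171014454
```

Request:
{"fn": "play_rows", "kwargs": {
  "steps": [
    [[-1, 1.5, 0.6, 0, 0], [-1, 4.5, 1.7, 0, 0], [-1, 8, 3, 0, 0], [-1, 11.5, 4.3, 0, 0], [-1, 15, 5.6, 0, 0], [-1, 18.5, 6.9, 0, 0], [-1, 21, 7.8, 0, 0], [-1, 22.5, 8.4, 0, 0]]
  ]
}}

```text
clock: 12.37
eef_pos: [484.7, -84.8, 251.6]
tool_rot: [[-0.224, 0.975, -0.003], [0.975, 0.224, 0.002], [0.003, -0.002, -1.0]]
wrist_force: [0.2, -0.4, -2.3]
grip_width: 26.6
grip_force: 39.1
```

Request:
{"fn": "play_rows", "kwargs": {
  "steps": [
    [[-1, 1.2, 0.5, 0, 0], [-1, 2, 0.8, 0, 0], [-1, 2.1, 0.8, 0, 0], [-1, 2.1, 0.8, 0, 0], [-1, 2.1, 0.8, 0, 0], [-1, 2.1, 0.8, 0, 0]]
  ]
}}

```text
clock: 12.87
eef_pos: [488.6, -67.3, 252.5]
tool_rot: [[-0.221, 0.975, -0.0], [0.975, 0.221, -0.0], [-0.0, -0.0, -1.0]]
wrist_force: [0.6, 0.1, -2.8]
grip_width: 26.3
grip_force: 39.1
```

Run:
```python
from h import *
p=get_image('wrist')
im=cv2.cvtColor(p['frame'],cv2.COLOR_RGB2BGR)
th=np.linspace(0,6.28,60)
for x,y,z,r,c in((488.5,-66.5,12,45,(0,0,255)),(488.5,-66.5,180,24,(255,0,255)),(488.5,-66.5,220,33,(0,255,0))):
    cv2.polylines(im,[np.array([wproj(p,[x+r*np.cos(a),y+r*np.sin(a),z]) for a in th]).round().astype(int)],True,c,1)
cv2.imwrite('pics/w3.png',cv2.resize(im[40:340,100:450],None,fx=2,fy=2))
plan([488.5,-66.5,86],12.86)
```

```text
t 12.9167 pos [488.7 -67.3 252.6] hy 12.74 j6 -29.5 -> cm [ 0.08  0.   16.66] turn -0.1 F [ 0.1 -0.2 -1.9] w 26.200939259686745 39.10116217695759
```

View pics/w3.png

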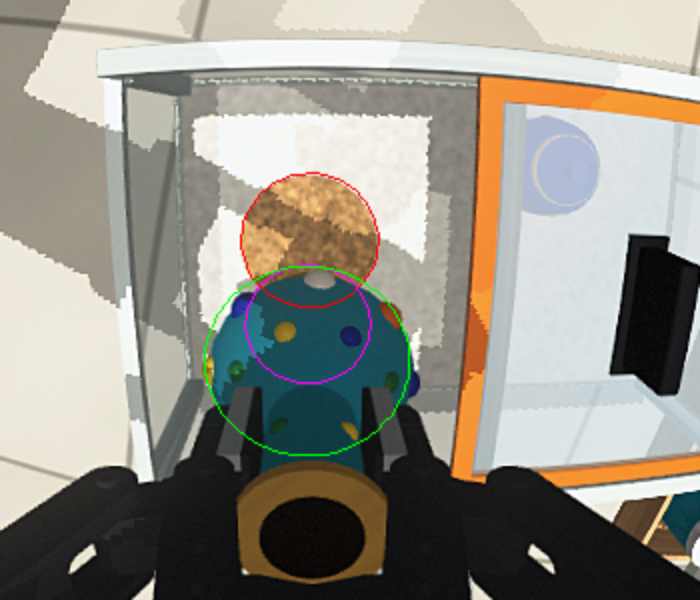

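The pad lies inside the predicted red circle, and the vase hangs upright where expected over the clear opening. Descending.

Request:
{"fn": "play_rows", "kwargs": {
  "steps": [
    [[-1, 0, 0, 1.5, 0], [-1, 0, 0, 4, 0], [-1, 0, 0, 6.5, 0], [-1, 0, 0, 9, 0], [-1, 0, 0, 11.5, 0], [-1, 0, 0, 14, 0], [-1, 0, 0, 15.5, 0], [-1, 0, 0, 16.3, 0]]
  ]
}}

```text
clock: 13.58
eef_pos: [487.7, -66.9, 87.6]
tool_rot: [[-0.221, 0.975, -0.003], [0.975, 0.221, 0.001], [0.002, -0.003, -1.0]]
wrist_force: [-0.0, 0.3, -2.4]
grip_width: 26.6
grip_force: 39.2
```

Request:
{"fn": "play_rows", "kwargs": {
  "steps": [
    [[-1, 0, 0, 0, 0], [-1, 0, 0, 0, 0], [-1, 0, 0, 0.1, 0], [-1, 0, 0, 0.2, 0], [-1, 0, 0, 0.3, 0], [-1, 0, 0, 0.3, 0], [-1, 0, 0, 0.3, 0]]
  ]
}}

```text
clock: 14.17
eef_pos: [489.0, -66.5, 87.1]
tool_rot: [[-0.222, 0.975, 0.001], [0.975, 0.222, -0.0], [-0.0, 0.001, -1.0]]
wrist_force: [0.1, -1.1, -2.3]
grip_width: 26.5
grip_force: 39.2
```

Still hanging, about 4 mm to go.

Request:
{"fn": "play_rows", "kwargs": {
  "steps": [
    [[-1, 0, 0, 0.1, 0], [-1, 0, 0, 0.2, 0], [-1, 0, 0, 0.3, 0], [-1, 0, 0, 0.35, 0], [-1, 0, 0, 0.35, 0], [-1, 0, 0, 0.35, 0]]
  ]
}}

```text
clock: 14.67
eef_pos: [488.8, -66.5, 83.2]
tool_rot: [[-0.222, 0.975, -0.0], [0.975, 0.222, -0.0], [-0.0, -0.0, -1.0]]
wrist_force: [-0.2, 0.7, -2.7]
grip_width: 26.4
grip_force: 39.2
```

Request:
{"fn": "play_rows", "kwargs": {
  "steps": [
    [[-1, 0, 0, 0.05, 0], [-1, 0, 0, 0.1, 0], [-1, 0, 0, 0.1, 0], [-1, 0, 0, 0.1, 0]]
  ]
}}

```text
clock: 15.0
eef_pos: [489.0, -66.6, 82.6]
tool_rot: [[-0.222, 0.975, 0.001], [0.975, 0.222, -0.0], [-0.0, 0.0, -1.0]]
wrist_force: [-0.4, -0.7, 2.0]
grip_width: 26.2
grip_force: 39.4
```

Contact: the force went from −2.7 to +2. Releasing.

Request:
{"fn": "play_rows", "kwargs": {
  "steps": [
    [[-0.2, 0, 0, 0, 0], [0, 0, 0, 0, 0], [0.2, 0, 0, 0, 0], [0.3, 0, 0, 0, 0], [0.3, 0, 0, 0, 0], [0.3, 0, 0, 0, 0]]
  ],
  "grip_force": 20
}}

```text
clock: 15.5
eef_pos: [488.9, -66.5, 82.2]
tool_rot: [[-0.222, 0.975, 0.0], [0.975, 0.222, -0.0], [-0.0, -0.0, -1.0]]
wrist_force: [0.5, 0.7, 0.4]
grip_width: 55.5
grip_force: 0.0
```

Request:
{"fn": "play_rows", "kwargs": {
  "steps": [
    [[0.3, 0, 0, -0.5, 0], [0.3, 0, 0, -1.5, 0], [0.3, 0, 0, -3.5, 0], [0.3, 0, 0, -6, 0], [0.3, 0, 0, -9, 0], [0.3, 0, 0, -12, 0], [0.3, 0, 0, -15, 0], [0.3, 0, 0, -16.5, 0]]
  ]
}}

```text
clock: 16.17
eef_pos: [489.9, -66.8, 251.4]
tool_rot: [[-0.222, 0.975, 0.005], [0.975, 0.222, -0.002], [-0.003, 0.005, -1.0]]
wrist_force: [0.9, 0.2, -0.1]
grip_width: 55.7
grip_force: 0.0
```

Run:
```python
from h import *
ps=[get_image(n) for n in('scene','side','wrist')]
ims=[]
for p in ps[:2]:
    r=finder.outline_of('vase',p);print([(round(w['p'],2),np.round(w['at'])) for w in r[:2]], 'pred',np.round(proj(p,[489,-66.5,60])))
    print('handle',[(round(w['p'],2),np.round(w['at'])) for w in finder.search_frame('door_handle',p)[:2]])
p=ps[2];im=cv2.cvtColor(p['frame'],cv2.COLOR_RGB2BGR)
th=np.linspace(0,6.28,60)
for z,r,c in((12,45,(0,0,255)),(132,16.5,(255,0,255)),(52,33,(0,255,0))):
    cv2.polylines(im,[np.array([wproj(p,[489+r*np.cos(a),-66.5+r*np.sin(a),z]) for a in th]).round().astype(int)],True,c,1)
a=ps[1]['frame'][100:250,180:330]
cv2.imwrite('pics/placed.png',np.hstack([cv2.resize(im[60:310,110:360],(400,400)),cv2.resize(cv2.cvtColor(a,cv2.COLOR_RGB2BGR),(400,400))]))
plan([642,-31.5,250],12.86)
```

```text
[(0.77, array([255., 187.])), (0.15, array([203., 148.]))] pred [251. 189.]
handle [(0.95, array([207., 190.]))]
[(0.72, array([283., 193.]))] pred [279. 192.]
handle [(0.76, array([237., 158.]))]
t 16.5167 pos [488.2 -66.3 246. ] hy 12.81 j6 -29.5 -> cm [-1.000e-02  1.577e+01 -4.400e-01] turn -0.1 F [ 0.9  0.6 -0.5] w 55.58837711969495 0.0
```

View pics/placed.png

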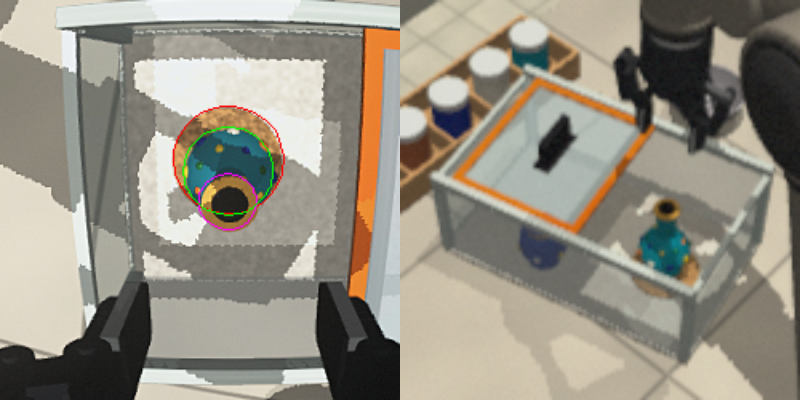

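The vase stands upright and centred on the pad; lip, belly and pad all match the predicted circles. Now I fetch the door.

Request:
{"fn": "play_rows", "kwargs": {
  "steps": [
    [[1, 0, 2, 0, 0], [1, 0, 5, 0, 0], [1, 0, 8.5, 0, 0], [1, 0, 12, 0, 0], [1, 0, 14.5, 0, 0], [1, 0, 15.6, 0, 0], [1, 0, 15.6, 0, 0], [1, 0, 15.6, 0, 0]]
  ]
}}

```text
clock: 17.18
eef_pos: [640.5, -31.8, 245.4]
tool_rot: [[-0.222, 0.975, -0.003], [0.975, 0.222, 0.0], [0.001, -0.003, -1.0]]
wrist_force: [-0.9, 0.5, -0.1]
grip_width: 85.1
grip_force: 0.0
```

Run:
```python
from h import *
plan([642,-31.5,160],12.81)
```

```text
t 17.1833 pos [640.5 -31.8 245.4] hy 12.83 j6 -22.5 -> cm [-0.01  0.18  8.53] turn 0.0 F [-0.9  0.5 -0.1] w 85.14085043112678 0.0
```

Request:
{"fn": "play_rows", "kwargs": {
  "steps": [
    [[1, 0, 0.1, 2, 0], [1, 0, 0.1, 4.5, 0], [1, 0, 0.1, 7, 0], [1, 0, 0.1, 8.3, 0], [1, 0, 0.1, 8.5, 0], [1, 0, 0.1, 8.5, 0], [1, 0, 0.1, 8.5, 0]]
  ]
}}

```text
clock: 17.77
eef_pos: [642.0, -32.0, 163.5]
tool_rot: [[-0.221, 0.975, 0.002], [0.975, 0.221, -0.0], [-0.001, 0.001, -1.0]]
wrist_force: [0.0, -1.1, 0.4]
grip_width: 85.6
grip_force: 0.0
```

Request:
{"fn": "play_rows", "kwargs": {
  "steps": [
    [[-1, 0, 0, 0, 0], [-1, 0, 0, 0, 0], [-1, 0, 0, 0, 0], [-1, 0, 0, 0, 0], [-1, 0, 0, 0, 0], [-1, 0, 0, 0, 0], [-1, 0, 0, 0, 0], [-1, 0, 0, 0, 0]]
  ]
}}

```text
clock: 18.43
eef_pos: [642.1, -31.7, 162.5]
tool_rot: [[-0.222, 0.975, 0.0], [0.975, 0.222, -0.0], [-0.0, 0.0, -1.0]]
wrist_force: [-0.3, 0.3, 1.2]
grip_width: 11.5
grip_force: 24.9
```

Request:
{"fn": "play_rows", "kwargs": {
  "steps": [
    [[-1, 0, -1, 0, 0], [-1, 0, -2.5, 0, 0], [-1, 0, -4.5, 0, 0], [-1, 0, -6.5, 0, 0], [-1, 0, -8.5, 0, 0], [-1, 0, -10.5, 0, 0], [-1, 0, -12, 0, 0], [-1, 0, -12.5, 0, 0]]
  ]
}}

```text
clock: 19.1
eef_pos: [518.6, -59.5, 162.4]
tool_rot: [[-0.221, 0.975, -0.0], [0.975, 0.221, 0.0], [0.0, -0.0, -1.0]]
wrist_force: [2.5, 2.5, -2.5]
grip_width: 11.4
grip_force: 24.4
```

Request:
{"fn": "play_rows", "kwargs": {
  "steps": [
    [[-1, 0, -0.3, 0, 0], [-1, 0, -0.6, 0, 0], [-1, 0, -0.9, 0, 0], [-1, 0, -1.2, 0, 0], [-1, 0, -1.5, 0, 0], [-1, 0, -1.8, 0, 0], [-1, 0, -2, 0, 0], [-1, 0, -2, 0, 0]]
  ]
}}

```text
clock: 19.77
eef_pos: [500.1, -63.7, 162.4]
tool_rot: [[-0.222, 0.975, -0.0], [0.975, 0.222, 0.0], [0.0, -0.0, -1.0]]
wrist_force: [-0.6, 4.5, 5.0]
grip_width: 11.3
grip_force: 25.4
```

Request:
{"fn": "play_rows", "kwargs": {
  "steps": [
    [[-1, 0, -0.1, 0, 0], [-1, 0, -0.2, 0, 0], [-1, 0, -0.3, 0, 0], [-1, 0, -0.4, 0, 0], [-1, 0, -0.5, 0, 0], [-1, 0, -0.5, 0, 0]]
  ]
}}

```text
clock: 20.27
eef_pos: [495.6, -64.7, 162.4]
tool_rot: [[-0.222, 0.975, 0.0], [0.975, 0.222, 0.0], [0.0, 0.0, -1.0]]
wrist_force: [-0.5, 5.8, 5.0]
grip_width: 11.8
grip_force: 25.3
```

Request:
{"fn": "play_rows", "kwargs": {
  "steps": [
    [[-1, 0, -0.1, 0, 0], [-1, 0, -0.2, 0, 0], [-1, 0, -0.2, 0, 0]]
  ]
}}

```text
clock: 20.52
eef_pos: [493.6, -65.2, 162.4]
tool_rot: [[-0.222, 0.975, 0.0], [0.975, 0.222, 0.0], [0.0, 0.0, -1.0]]
wrist_force: [-0.2, 6.0, 4.6]
grip_width: 11.5
grip_force: 25.3
```

Request:
{"fn": "play_rows", "kwargs": {
  "steps": [
    [[-1, 0, -0.1, 0, 0], [-1, 0, -0.1, 0, 0]]
  ]
}}

```text
clock: 20.68
eef_pos: [492.7, -65.4, 162.4]
tool_rot: [[-0.222, 0.975, 0.0], [0.975, 0.222, 0.0], [0.0, 0.0, -1.0]]
wrist_force: [0.4, 5.0, 5.1]
grip_width: 11.7
grip_force: 25.3
```

Request:
{"fn": "play_rows", "kwargs": {
  "steps": [
    [[-1, 0, -0.1, 0, 0], [-1, 0, -0.2, 0, 0], [-1, 0, -0.2, 0, 0]]
  ]
}}

```text
clock: 20.93
eef_pos: [490.7, -65.8, 162.4]
tool_rot: [[-0.222, 0.975, 0.0], [0.975, 0.222, 0.0], [0.0, 0.0, -1.0]]
wrist_force: [0.3, 5.4, 3.8]
grip_width: 11.9
grip_force: 25.3
```

Request:
{"fn": "play_rows", "kwargs": {
  "steps": [
    [[-1, 0, -0.1, 0, 0], [-1, 0, -0.2, 0, 0], [-1, 0, -0.2, 0, 0]]
  ]
}}

```text
clock: 21.18
eef_pos: [488.7, -66.3, 162.4]
tool_rot: [[-0.222, 0.975, -0.0], [0.975, 0.222, 0.0], [0.0, 0.0, -1.0]]
wrist_force: [0.1, 5.5, 4.7]
grip_width: 11.3
grip_force: 25.3
```

Request:
{"fn": "play_rows", "kwargs": {
  "steps": [
    [[-1, 0, -0.1, 0, 0], [-1, 0, -0.2, 0, 0], [-1, 0, -0.2, 0, 0]]
  ]
}}

```text
clock: 21.43
eef_pos: [488.0, -66.4, 162.4]
tool_rot: [[-0.221, 0.975, 0.003], [0.975, 0.221, 0.001], [0.0, 0.003, -1.0]]
wrist_force: [5.9, 8.0, 1.1]
grip_width: 11.9
grip_force: 24.8
```

Run:
```python
from h import *
p=get_image('side');q=get_image('wrist')
f=lambda i:cv2.cvtColor(i['frame'],cv2.COLOR_RGB2BGR)
cv2.imwrite('pics/shut.png',np.hstack([cv2.resize(f(p)[110:230,190:330],(400,343),interpolation=cv2.INTER_CUBIC),cv2.resize(f(q)[40:340,80:430],(400,343),interpolation=cv2.INTER_CUBIC)]))
```

```text
(no output)
```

View pics/shut.png

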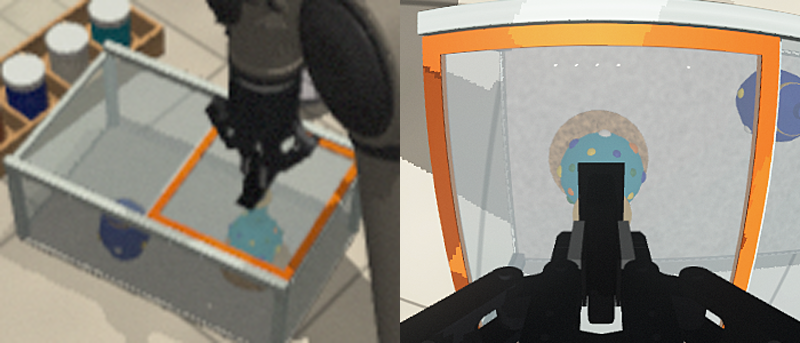

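The stop is reached: force rose to 6 N, motion ended at x=488, and the door border meets the near rail end in both views. Releasing and lifting.

Request:
{"fn": "play_rows", "kwargs": {
  "steps": [
    [[1, 0, 0, 0, 0], [1, 0, 0, 0, 0], [1, 0, 0, 0, 0], [1, 0, 0, 0, 0], [1, 0, 0, -1.5, 0], [1, 0, 0, -4, 0], [1, 0, 0, -7, 0], [1, 0, 0, -10, 0]]
  ]
}}

```text
clock: 22.2
eef_pos: [486.3, -67.2, 263.0]
tool_rot: [[-0.221, 0.975, -0.002], [0.975, 0.221, -0.0], [0.0, -0.002, -1.0]]
wrist_force: [0.6, -0.5, -0.1]
grip_width: 85.4
grip_force: 0.0
```

Request:
{"fn": "play_rows", "kwargs": {
  "steps": [
    [[1, 0, 0, -0.5, 0], [1, 0, 0, -0.5, 0], [1, 0, 0, -0.5, 0], [1, 0, 0, -0.5, 0], [1, 0, 0, -0.5, 0], [1, 0, 0, -0.5, 0]]
  ]
}}

```text
clock: 22.7
eef_pos: [486.4, -66.9, 266.0]
tool_rot: [[-0.222, 0.975, -0.002], [0.975, 0.222, 0.001], [0.001, -0.002, -1.0]]
wrist_force: [-0.2, 0.0, 0.2]
grip_width: 85.3
grip_force: 0.0
```

Run:
```python
from h import *
p=get_image('wrist')
# check fin end position vs model: fin top at x 488
im=cv2.cvtColor(p['frame'],cv2.COLOR_RGB2BGR)
yaw=np.radians(12.8);ex=np.array([np.cos(yaw),np.sin(yaw)]);ey=np.array([-ex[1],ex[0]])
pts=[wproj(p,np.append(np.array([488,-66.4])+ex*a+ey*b,188.5)).round().astype(int) for a,b in((-6,-30),(6,-30),(6,30),(-6,30))]
g=im[:,:,:].max(2)<45
mid=wproj(p,np.append(np.array([488,-66.4])-ey*20,188.5)); print('fin pred',pts, 'row',mid)
r=int(mid[1]);c=int(mid[0]);print(g[r,c-25:c+26].astype(int))
for n in('scene','side'):
    q=get_image(n);print(n,[(round(w['p'],2),np.round(w['at'])) for w in finder.search_frame('door_handle',q)[:1]],np.round(proj(q,[488,-66.4,168])))
```

```text
fin pred [array([249, 236]), array([263, 236]), array([264, 164]), array([248, 164])] row [255.85823291 225.00884399]
[0 0 0 0 0 0 0 0 0 0 0 0 0 0 0 0 0 1 1 1 1 1 1 1 1 1 1 1 1 1 1 1 1 1 1 1 1
 1 1 1 0 0 0 0 0 0 0 0 0 0 0]
scene [(0.79, array([252., 174.]))] [251. 169.]
side [(0.75, array([280., 177.]))] [281. 171.]
```

```bash
python3 -c "
from cell import manip
print(manip.finish_job())"
```

```text
the job is handed in; nothing more can be done
None
```

The turquoise vase is standing upright on the cork pad, close to its centre, and the roof door is slid back against its shut stop. The job is handed in at about 23 s on the robot's clock, with no verdict returned.

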